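# Index the wafer chuck two stations and lock it

## Task

Index the wafer chuck: turn the handwheel clockwise (seen from above) until its orange knob first comes to the red pointer, then count exactly two full turns more and stop with the knob at the pointer again, so that the notch with the blue mark faces the guide channel. Then push the brass lock key, narrow nose first, along the channel fully home into that notch. Do not touch the chuck, the wafer or the probe tower, and leave the spare block, bottle and tray where they are.

Things in the scene. Friction and masses are not known exactly. Their poses are not given: they have to be found in the camera images.
- stage: Fixed aluminium base plate, top 20 mm above the bench; yaw varies up to 0.2 rad. Origin on the bench straight below the chuck's axis; the plate reaches x -150 to +200 mm, y -310 to +300 mm in its own axes. On it, in these axes: chuck at the origin, handwheel at y = +210 mm, guide channel and key along -y, probe tower at x = +160 mm.
- wheel (a joint): Handwheel angle, rad, growing clockwise seen from above; 0 = knob at the red pointer. It starts between -2.6 and -0.5 (knob short of the pointer); two full turns past the pointer is 12.566. One wheel turn moves the chuck 30 degrees (one notch) counter-clockwise. Friction 0.1 N m, about 2 N at the knob; it stays where it is left; stops at -3 and 16.
- wheel_axis (a point): Point on the handwheel's vertical axis at the wheel's top face, 86 mm above the bench; axes parallel to the stage's. Black wheel, 132 mm diameter, 10 mm thick, with a steel hub nut 32 mm across and 8 mm high. The red pointer lies beside the rim on the -x side, below the wheel's top face.
- knob_mid (a point): Centre (half-way up) of the orange upright crank knob, 16 mm diameter, 45 mm tall, standing on the wheel's top face 50 mm from its axis. It spins freely about its own upright axis. It may be pushed round or gripped. (Its own yaw means nothing.)
- key_mid (a point): Centre of the loose brass lock key lying on the plate: 85 mm long (own y), 14 mm wide (own x), 30 mm tall, about 0.15 kg. Own +y points to the nose, whose last 10 mm is only 10 mm wide. It starts just outside the channel's mouth, up to 8 mm off line and turned up to 0.12 rad.
- key_home (a point): Fixed point where the key's centre lies when fully home, nose on the notch's floor; 35 mm above the bench (the key's mid-height), axes parallel to the stage's. The key travels to it along +y. When home, the key's rear end, 42.5 mm behind this point, stands about 8 mm outside the channel's mouth.
- chuck: Indexed chuck: notched ring 252 mm across, top 46 mm above the bench, 12 notches widening outwards, 30 degrees apart, inner ends 18 mm wide, floors 105 mm from the axis; in the middle a 150 mm wafer on a 160 mm disc, top 64 mm high. A blue mark stands at the inner end of the notch to be locked, at -150 degrees in the chuck's own axes. Origin on its axis, 22 mm up. Not to be touched.
- channel_mouth (a point): Centre of the flared mouth of the guide channel, on the plate's top, 34.5 mm behind the key's home centre; axes parallel to the stage's. The mouth is about 44 mm wide and narrows over 22 mm to two parallel steel rails 17 mm apart that run 32 mm on towards the chuck. All rail tops are 16 mm above the plate.
- probe: Fixed aluminium probe tower on the plate, 60 x 60 mm at x = +160 mm, top 162 mm above the bench, with an arm reaching over the wafer. Not to be touched. Origin: on the chuck's axis at the plate's top.
- spare_mid (a point): Centre of a dark steel spare block, 20 x 45 x 18 mm, lying loose on the plate. Leave alone.
- bottle: White bottle with a blue cap, 54 mm diameter, 130 mm tall, on the bench. Origin: centre of its underside. Leave alone.
- tray: Grey open tray 90 x 120 x 25 mm on the bench. Origin: centre of its underside. Leave alone.

How it is judged:
On the way:
1. handwheel stands two full turns past the pointer (within 0.2 rad) and still, key not yet in the notch (value of joint wheel between 12.366 and 12.766 rad and velocity of joint wheel between -0.1 and 0.1 rad/s and y of key_mid in the frame of key_home below -0.025 m), for 0.3 s.
At the end, for the whole second after the job is handed in: The handwheel stands two full turns past the pointer (12.566 rad, within 0.2 rad); the lock key lies flat and still, fully home: its centre within 4 mm of the home point along each stage axis, in line with the channel within 0.1 rad (value of joint wheel between 12.366 and 12.766 rad and y of key_mid in the frame of key_home between -0.004 and 0.004 m and x of key_mid in the frame of key_home between -0.004 and 0.004 m and z of key_mid in the frame of key_home between -0.004 and 0.004 m and angle between the y axis of key_mid and the y axis of key_home, either way round below 0.1 rad and angle between key_mid's own z axis and vertical below 0.1 rad and linear speed of key below 0.01 m/s); the robot touches nothing.
It fails at once if the spare block is disturbed (moved more than 20 mm) (distance of spare_mid from where it was at the start of the episode above 0.02 m).
It fails at once if the bottle is disturbed (moved more than 30 mm) (distance of bottle from where it was at the start of the episode above 0.03 m).
It fails at once if the tray is disturbed (moved more than 30 mm) (distance of tray from where it was at the start of the episode above 0.03 m).
It fails at once if the robot touches the chuck or its wafer (over 1 N) (contact force between any of the arm, the fingers and chuck above 1 N).
It fails at once if the robot touches the probe tower (over 1 N) (contact force between any of the arm, the fingers and probe above 1 N).
It also fails if it takes over 72 s, if anything falls off the work surface, if the arm or the gripper's body presses on something with over 40 N, if the wrist force passes 120 N, or if a joint passes its speed limit or range.

## Robot

A 6-joint arm with a two-finger parallel gripper is mounted at the origin on the work surface. World frame = base frame: x ahead of the robot, y to its left, z up, the work surface at z = 0. Lengths are in m, angles in rad, forces in N, time in s.
With the tool pointing down it reaches from about 0.25 to 0.775 m from the base axis. Payload 4 kg.
Tool frame: the origin (TCP) lies midway between the tips of the shut fingers; the grasp point (between the pads) lies 19 mm behind it (robot.tcp_to_grasp is the distance from the TCP to the grasp point, in m); z points along the fingers, x is the direction in which the jaws open and shut, and the axes are right-handed (so a half turn about z gives the same grasp; the last joint's range is limited). The gripper opens to 94 mm and grips with 3 to 60 N. Pads are 16 mm wide; open, the fingers measure 119 mm over their backs; the gripper's body (75 mm by 177 mm) begins 78 mm behind the grasp point.
Start: joints at [1.124, 0.087, 1.371, -0, 1.684, -0.103], TCP at [0.185, 0.518, 0.206] pointing down, gripper open.
Joint ranges: [-3.1, 3.1], [-0.76, 2.03], [0.27, 2.55], [-1.08, 4.22], [0.17, 2.65], [-2.57, 2.57]. Speed limits (rad/s): [2.79, 2.79, 3.14, 3.14, 3.14, 3.14].

## Interface

Orientations are given as [roll, pitch, yaw] about the fixed x, y, z axes, in that order (R = Rz(yaw) Ry(pitch) Rx(roll)).
In Python, from bench import get_obs, vision, robot gives the robot as it stands.
- The arm moves only by the tool servo_tool, never from a script. Its argument "targets" is text: rows parted by semicolons, each of 7 numbers parted by spaces: the opening, from 0 (shut) to 1 (fully open), then the shift along the tool's x, y, z as a fraction of full scale, then the turn, a rotation vector about the tool's x, y, z as a fraction of full scale. A call has 1 to 12 rows; each row is the pose to reach, as a shift and turn from the pose commanded when the call began, along the tool's axes at that moment, turning the shorter way round; what a row does not reach only later rows make up. Full scale, the value 1, is 0.25 m for a shift and pi rad for a turn. A row lasts 1/12 s, in which the tool goes at most 41.7 mm and 7.16 degrees, less where a joint would pass 70% of its speed; a pose out of reach is approached as far as the arm can. A call with a number of a shift or a turn outside -1 to 1 is refused whole. A call with a gripper value outside its range is refused whole. The fingers move at their own pace and stop on an object; the grip force is fixed at half the most. Time passes only in rows, so rows that repeat a pose let the fingers close. It gives the time, the measured TCP pose, the force and the opening at its end, in the units of the state.
- get_obs(): the state, without advancing time (a new reading comes with each control period).
- vision.snapshot(name): name is "scene" or "top" or "wrist"; returns a dict with "image" (480x640x3 uint8, red, green, blue), "mtx" (3x3 intrinsics, pixels), "world_from_camera" (4x4, takes a point from camera to world coordinates); the wrist camera has in their place "T_tool_cam" (4x4, takes a point from camera to tool coordinates, whose origin is the TCP and whose axes are the tool frame's). Camera axes: x right, y down, z forward; pixel columns grow to the right and rows downward; lengths in m; the calibration is good to about 2 mm. A picture is of the moment at which its call begins: read the wrist's pose just before it. There is no depth.
- robot.close_job(): hands the job in, once; it reports no verdict.
The state is a dict: "time": time; "joint_positions": joint angles; "qvel": joint speeds; "joint_torque": joint torques, N m; "tool_pos": TCP position; "ee_rot": TCP orientation; "wrist_force": force on the tool from outside, world axes, zero at the start; "wrist_torque": the same for the moment, N m; "width": finger opening in m.
Only numpy, scipy, OpenCV 4.12 (cv2) and the standard library are available. Lean on these libraries where they do the work, as an engineer would, in place of code of your own. Each camera call takes 0.05 s, during which the arm holds its last target.

## Working session

There is one attempt and no reset: what is moved stays moved. The work goes in short steps, Python scripts to look and compute and a tool call to move; the robot and the scene stay as the last step left them, time stands still between calls to the robot, and variables do not carry over. Pictures are saved under pics/ and viewed, and the job is handed in when it is done.

Besides the shell and the picture viewer there is one more tool, called after ">>>" by a JSON object that holds its "api" and its "payload", one argument or row to a line. servo_tool: Moves the arm, as the interface text tells. Its arguments: {"type":"object","properties":{"targets":{"type":"string"}},"required":["targets"]}

```bash
ls; mkdir -p pics; python3 - <<'E'
from bench import get_obs, vision, robot
import cv2
o=get_obs(); print(o)
for n in ["scene","top","wrist"]:
    s=vision.snapshot(n); cv2.imwrite(f"pics/{n}0.png",s["image"][:,:,::-1])
    print(n,s["mtx"].tolist(),[ (k,v.tolist()) for k,v in s.items() if k in("world_from_camera","T_tool_cam")])
E
```

```text
pics
{'time': 0.0, 'joint_positions': array([ 1.12388376e+00,  8.79409908e-02,  1.37226477e+00, -3.57890482e-05,
        1.68355644e+00, -1.03059981e-01]), 'qvel': array([ 0.00152451, -0.00081424, -0.00127518, -0.00050087,  0.00042721,
        0.00105679]), 'joint_torque': array([ 4.17480060e-04, -3.40174413e+01, -3.02433729e+01,  7.17628794e-02,
        3.28706007e-02, -1.60812201e-04]), 'tool_pos': array([0.18517329, 0.51731318, 0.20430648]), 'ee_rot': array([-3.14140484e+00,  2.16168935e-03,  1.22693995e+00]), 'wrist_force': array([-0.98149801,  0.70043692,  0.59874456]), 'wrist_torque': array([-0.030899  ,  0.02894091, -0.00847523]), 'width': 0.09395555167786426}
scene [[454.9806973226197, 0.0, 317.35157125137533], [0.0, 454.9806973226197, 242.342748715998], [0.0, 0.0, 1.0]] [('world_from_camera', [[0.38628668409211653, 0.7337791031575199, -0.5588835526855873, 1.2522088468950325], [0.9222165531014632, -0.29588496957175553, 0.2489351601666135, -0.2868272142146267], [0.01729817559090155, -0.6115720011175033, -0.7909996590203808, 1.0118492577240288], [0.0, 0.0, 0.0, 1.0]])]
top [[462.1508154236337, 0.0, 316.80904960961067], [0.0, 462.1508154236337, 241.30029137202504], [0.0, 0.0, 1.0]] [('world_from_camera', [[0.025182029742472793, -0.9770496235036842, 0.2115180809986656, 0.3485028295068234], [-0.9996633277730561, -0.02328801396479402, 0.011441132429738557, -0.010870472185113755], [-0.006252718108828472, -0.21173497967243007, -0.9773071174914091, 1.2830818639041937], [0.0, 0.0, 0.0, 1.0]])]
wrist [[421.86325854145934, 0.0, 325.12535945908076], [0.0, 421.86325854145934, 243.6008735643563], [0.0, 0.0, 1.0]] [('T_tool_cam', [[0.9999991651650009, 0.0004794300841148633, -0.0011999233701114435, 2.4620380857043322e-05], [-0.0001476998112177808, 0.9649446892891946, 0.26245328117084465, -0.07647095194046012], [0.0012836876822109886, -0.26245288483720486, 0.9649439545313296, -0.17912070053160517], [0.0, 0.0, 0.0, 1.0]])]
```

View pics/scene0.png

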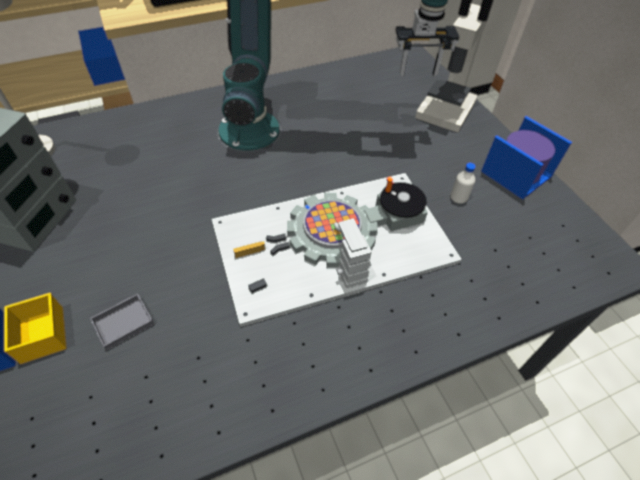

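View pics/top0.png

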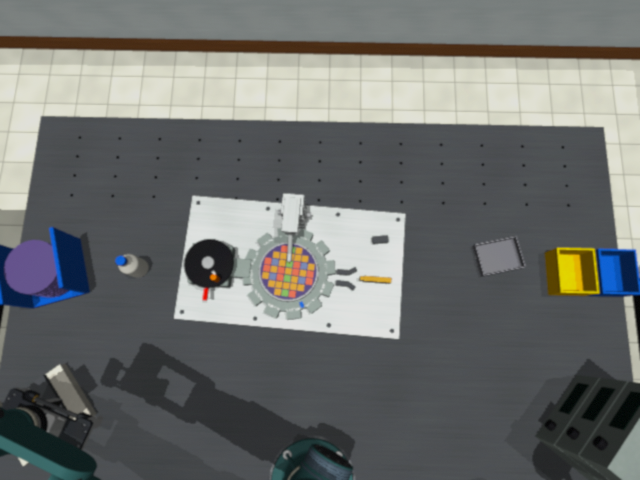

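View pics/wrist0.png

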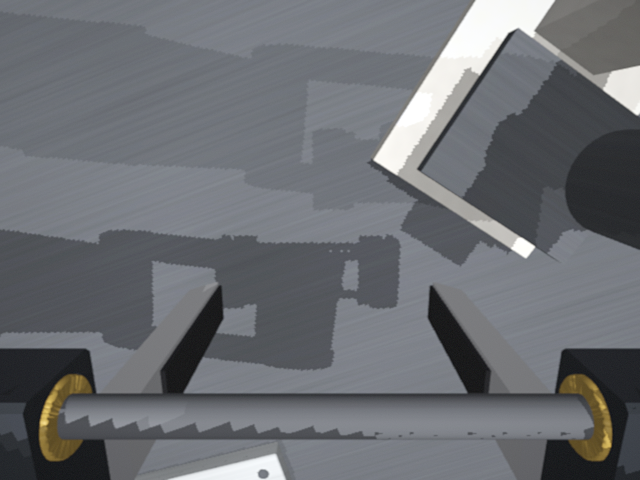

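```bash
python3 - <<'E'
import cv2
im=cv2.imread("pics/top0.png")
a=im[185:345,165:265]; b=im[205:345,265:415]
cv2.imwrite("pics/t_a.png",cv2.resize(im[190:340,165:315],None,fx=4,fy=4,interpolation=cv2.INTER_CUBIC))
cv2.imwrite("pics/t_b.png",cv2.resize(im[200:350,275:425],None,fx=4,fy=4,interpolation=cv2.INTER_CUBIC))
E
```

```text
(no output)
```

View pics/t_a.png

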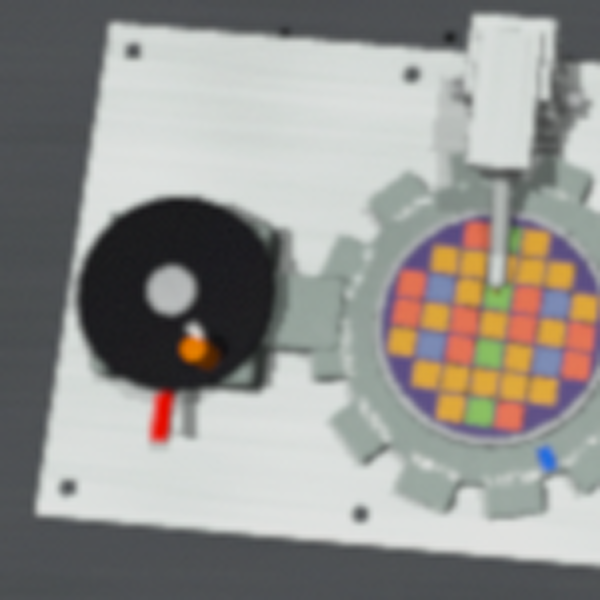

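View pics/t_b.png

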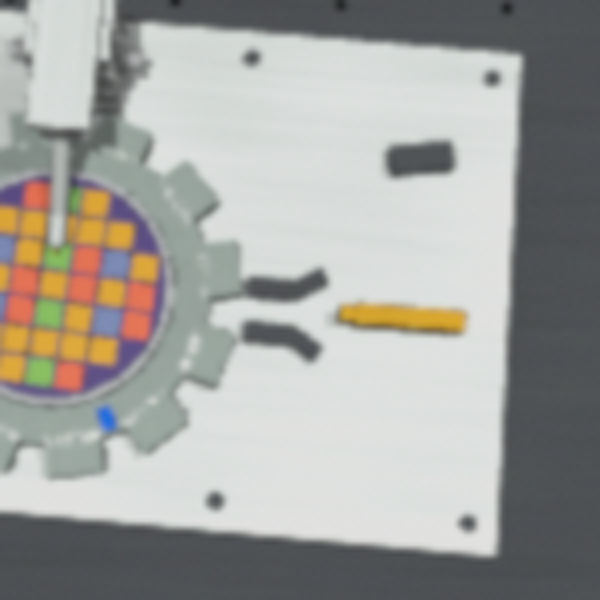

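```bash
cat > h.py <<'E'
import numpy as np, cv2
from scipy.spatial.transform import Rotation as R
from bench import get_obs, vision, robot
def ray(s,px,z,T=None):
    T=np.array(s["world_from_camera"]) if T is None else T
    K=np.array(s["mtx"]); px=np.atleast_2d(np.array(px,float))
    d=np.c_[(px-K[:2,2])/[K[0,0],K[1,1]],np.ones(len(px))]@T[:3,:3].T
    return T[:3,3]+d*((z-T[2,3])/d[:,2])[:,None]
def tool():
    o=get_obs(); T=np.eye(4); T[:3,:3]=R.from_euler("xyz",o["ee_rot"]).as_matrix(); T[:3,3]=o["tool_pos"]; return T,o
def fit2(a,b):  # rigid 2D a->b
    a=np.array(a,float);b=np.array(b,float);ca,cb=a.mean(0),b.mean(0)
    H=(a-ca).T@(b-cb); th=np.arctan2(H[0,1]-H[1,0],H[0,0]+H[1,1])
    M=np.array([[np.cos(th),-np.sin(th)],[np.sin(th),np.cos(th)]]); t=cb-M@ca
    return th,t,(a@M.T+t-b)
def snap(n,f):
    s=vision.snapshot(n); cv2.imwrite(f"pics/{f}.png",s["image"][:,:,::-1]); return s
E
python3 - <<'E'
from h import *
np.set_printoptions(precision=4,suppress=True)
s=vision.snapshot("top")
A=lambda *p:(np.array(p)/4+[165,190]-.375); B=lambda *p:(np.array(p)/4+[275,200]-.375)
c=np.r_[[A(110,22)],[A(36,515)],[B(522,53)],[B(497,556)]]
w=ray(s,c,.02)[:,:2]
th,t,r=fit2([[.2,.3],[-.15,.3],[.2,-.31],[-.15,-.31]],w); print("stage yaw",th,t); print(r)
M=np.array([[np.cos(th),-np.sin(th)],[np.sin(th),np.cos(th)]])
for n,p,z in [("wheel",A(176,293),.086),("hub",A(171,290),.094),("knob",A(193,349),.131),("nose",B(339,314),.05),("tail",B(466,320),.05),("spare",B(420,158),.038),("wafer c",B(51,288),.064),("pointer",A(162,420),.07),("bottle",[123,261],.13)]:
    q=ray(s,p,z)[0,:2]; print(n,q,"stage",M.T@(q-t))
print("wheel ax",M@[0,.21]+t)
E
```

```text
stage yaw -0.06281628920208011 [0.5302 0.0776]
[[ 0.      0.0002]
 [-0.0001  0.0007]
 [ 0.0002 -0.0004]
 [-0.0001 -0.0004]]
wheel [0.5428 0.2859] stage [-0.0005  0.2087]
hub [0.5434 0.2873] stage [0.     0.2102]
knob [0.5002 0.2614] stage [-0.0415  0.1816]
nose [ 0.5171 -0.1131] stage [-0.0011 -0.1911]
tail [ 0.5151 -0.1981] stage [ 0.0022 -0.2761]
spare [ 0.6282 -0.1693] stage [ 0.1133 -0.2402]
wafer c [0.5279 0.0797] stage [-0.0024  0.002 ]
pointer [0.4609 0.2927] stage [-0.0826  0.2104]
bottle [0.5352 0.4928] stage [-0.021   0.4147]
wheel ax [0.5434 0.2871]
```

```bash
cat >> h.py <<'E'
np.set_printoptions(precision=4,suppress=True)
TH=-.0628; S0=np.array([.5302,.0776]); MS=np.array([[np.cos(TH),-np.sin(TH)],[np.sin(TH),np.cos(TH)]])
def go(xyz,yaw=TH):
    T,o=tool(); d=T[:3,:3].T@(np.array(xyz)-T[:3,3])/.25
    rv=R.from_matrix(T[:3,:3].T@R.from_euler("xyz",[np.pi,0,yaw]).as_matrix()).as_rotvec()/np.pi
    print("t",o["time"],"pos",T[:3,3],"rot",o["ee_rot"],"w",o["width"],"shift",d,"rot",rv)
def st2w(x,y): return MS@[x,y]+S0
def w2st(p): return MS.T@(np.array(p)[:2]-S0)
E
python3 -c "
from h import *
go([.5002,.2614,.206])"
```

```text
t 0.2 pos [0.1852 0.5175 0.2047] rot [-3.1414  0.0014  1.227 ] w 0.09376875229143168 shift [-0.5399  1.5314 -0.0045] rot [0.0002 0.0004 0.4106]
```

>>> {"api": "servo_tool", "payload": {
  "targets": "0.4 -0.27 0.765 0 0 0 0.2; 0.4 -0.27 0.765 0 0 0 0.411; 0.4 -0.27 0.765 0 0 0 0.411; 0.4 -0.27 0.765 0 0 0 0.411; 0.4 -0.27 0.765 0 0 0 0.411; 0.4 -0.27 0.765 0 0 0 0.411; 0.4 -0.27 0.765 0 0 0 0.411; 0.4 -0.27 0.765 0 0 0 0.411; 0.4 -0.27 0.765 0 0 0 0.411; 0.4 -0.27 0.765 0 0 0 0.411; 0.4 -0.27 0.765 0 0 0 0.411; 0.4 -0.27 0.765 0 0 0 0.411"
}}

```text
time: 1.2
tool_pos: [0.3427, 0.3896, 0.2052]
ee_rot: [3.141, 0.0, -0.065]
wrist_force: [0.2, -1.6, -0.6]
width: 0.0377
```

```bash
python3 -c "
from h import *
go([.5002,.2614,.206])"
```

```text
t 1.2 pos [0.3427 0.3896 0.2052] rot [ 3.1413  0.0004 -0.065 ] w 0.037742345867911614 shift [ 0.6621  0.471  -0.0033] rot [ 0.0001  0.0001 -0.0007]
```

>>> {"api": "servo_tool", "payload": {
  "targets": "0.4 0.662 0.471 0 0 0 0; 0.4 0.662 0.471 0 0 0 0; 0.4 0.662 0.471 0 0 0 0; 0.4 0.662 0.471 0 0 0 0; 0.4 0.662 0.471 0 0 0 0; 0.4 0.662 0.471 0 0 0 0; 0.4 0.662 0.471 0 0 0 0; 0.4 0.662 0.471 0 0 0 0"
}}

```text
time: 1.87
tool_pos: [0.4999, 0.2619, 0.2052]
ee_rot: [-3.141, 0.001, -0.064]
wrist_force: [-0.7, -0.0, -0.6]
width: 0.0376
```

```bash
python3 -c "
from h import *
go([.5002,.2614,.099])
T,o=tool();s=snap('wrist','w1')
"
```

```text
t 1.8667 pos [0.4999 0.2619 0.2052] rot [-3.1412  0.0011 -0.0636] w 0.03762762619693141 shift [0.002  0.0022 0.4249] rot [-0.0001  0.0004 -0.0003]
```

View pics/w1.png

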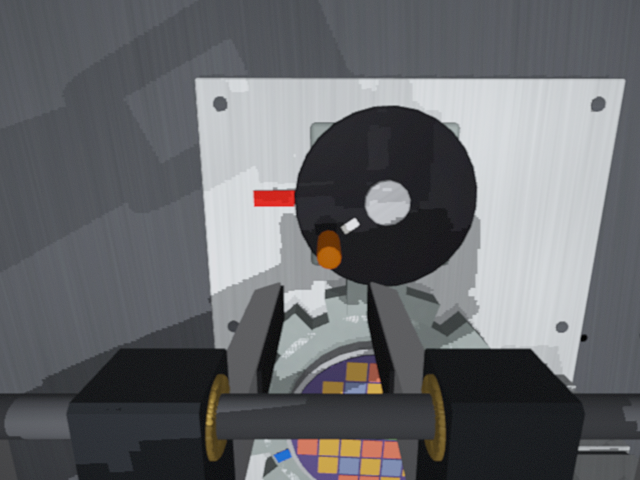

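```bash
python3 -c "
from h import *
T,o=tool();s=vision.snapshot('wrist');C=T@np.array(s['T_tool_cam'])
k=ray(s,[329,258],.131,C)[0];h=ray(s,[388,203],.094,C)[0]; w=ray(s,[386.5,195.5],.086,C)[0]
print(k,h,w, w2st(k),w2st(h))
"
```

```text
[0.5014 0.26   0.131 ] [0.5444 0.2859 0.094 ] [0.5446 0.2899 0.086 ] [-0.0401  0.1802] [0.0011 0.2088]
```

>>> {"api": "servo_tool", "payload": {
  "targets": "0.4 0.003 0.005 0.425 0 0 0; 0.4 0.003 0.005 0.425 0 0 0; 0.4 0.003 0.005 0.425 0 0 0; 0.4 0.003 0.005 0.425 0 0 0; 0 0.003 0.005 0.425 0 0 0; 0 0.003 0.005 0.425 0 0 0; 0 0.003 0.005 0.425 0 0 0; 0 0.003 0.005 0.425 0 0 0; 0 0.003 0.005 0.425 0 0 0"
}}

```text
time: 2.72
tool_pos: [0.5021, 0.2613, 0.1024]
ee_rot: [-3.139, -0.004, -0.064]
wrist_force: [-3.8, 0.3, 6.7]
width: 0.0155
```

```bash
python3 - <<'E'
from h import *
go([.5008,.2607,.099])
s=snap("top","t2"); cv2.imwrite("pics/t2c.png",cv2.resize(s["image"][180:340,150:320,::-1],None,fx=3.5,fy=3.5,interpolation=cv2.INTER_CUBIC))
# wheel stage angle: knob stage pos = axis + 50(-cos a, +sin a), a=wheel
def rows(a0,da,n,g=0):
    out=[]
    for i in range(1,n+1):
        a=a0+da*i; x=-.05*(np.cos(a)-np.cos(a0)); y=.05*(np.sin(a)-np.sin(a0))
        out.append(f"{g} {x/.25:.4f} {-y/.25:.4f} 0 0 0 0")
    print("; ".join(out))
rows(-.606,.606/4,4)
rows(0,np.pi/12,12)
rows(np.pi,np.pi/12,12)
E
```

```text
t 2.7167 pos [0.5021 0.2613 0.1024] rot [-3.139  -0.0039 -0.0639] w 0.015494277412406476 shift [-0.0052  0.0028  0.0134] rot [-0.0008 -0.0012 -0.0003]
0 -0.0153 -0.0261 0 0 0 0; 0 -0.0265 -0.0542 0 0 0 0; 0 -0.0333 -0.0837 0 0 0 0; 0 -0.0356 -0.1139 0 0 0 0
0 0.0068 -0.0518 0 0 0 0; 0 0.0268 -0.1000 0 0 0 0; 0 0.0586 -0.1414 0 0 0 0; 0 0.1000 -0.1732 0 0 0 0; 0 0.1482 -0.1932 0 0 0 0; 0 0.2000 -0.2000 0 0 0 0; 0 0.2518 -0.1932 0 0 0 0; 0 0.3000 -0.1732 0 0 0 0; 0 0.3414 -0.1414 0 0 0 0; 0 0.3732 -0.1000 0 0 0 0; 0 0.3932 -0.0518 0 0 0 0; 0 0.4000 -0.0000 0 0 0 0
0 -0.0068 0.0518 0 0 0 0; 0 -0.0268 0.1000 0 0 0 0; 0 -0.0586 0.1414 0 0 0 0; 0 -0.1000 0.1732 0 0 0 0; 0 -0.1482 0.1932 0 0 0 0; 0 -0.2000 0.2000 0 0 0 0; 0 -0.2518 0.1932 0 0 0 0; 0 -0.3000 0.1732 0 0 0 0; 0 -0.3414 0.1414 0 0 0 0; 0 -0.3732 0.1000 0 0 0 0; 0 -0.3932 0.0518 0 0 0 0; 0 -0.4000 0.0000 0 0 0 0
```

View pics/t2c.png

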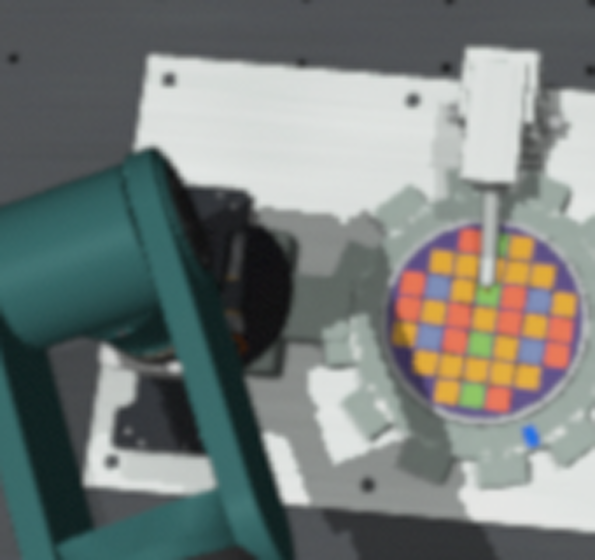

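>>> {"api": "servo_tool", "payload": {
  "targets": "0 -0.0153 -0.0261 0 0 0 0; 0 -0.0265 -0.0542 0 0 0 0; 0 -0.0333 -0.0837 0 0 0 0; 0 -0.0356 -0.1139 0 0 0 0; 0 -0.0356 -0.1139 0 0 0 0; 0 -0.0356 -0.1139 0 0 0 0"
}}

```text
time: 3.27
tool_pos: [0.495, 0.2908, 0.1024]
ee_rot: [-3.138, -0.004, -0.064]
wrist_force: [-1.8, 0.9, 6.0]
width: 0.0153
```

```bash
python3 - <<'E'
from h import *
go([.5,.2607,.099]); T,o=tool(); print(w2st(T[:3,3])-[0,.21])
s=snap("wrist","w2"); snap("scene","s2")
E
```

```text
t 3.2667 pos [0.495  0.2908 0.1024] rot [-3.1383 -0.0038 -0.0636] w 0.015307334045675983 shift [0.0275 0.1188 0.0133] rot [-0.0011 -0.0012 -0.0003]
[-0.0485  0.0005]
```

View pics/w2.png

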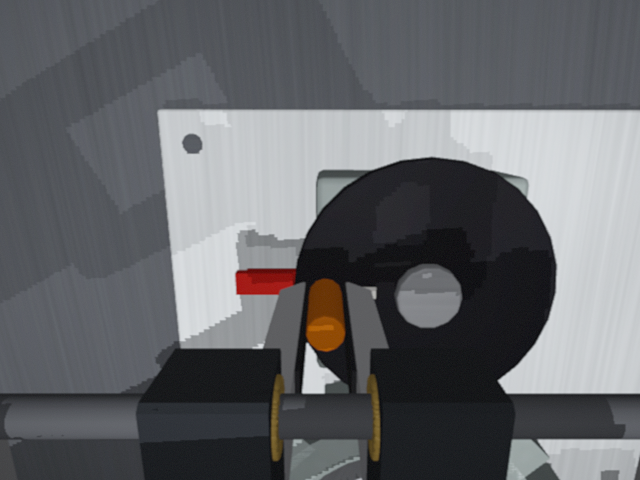

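>>> {"api": "servo_tool", "payload": {
  "targets": "0 0.0068 -0.0518 0 0 0 0; 0 0.0268 -0.1000 0 0 0 0; 0 0.0586 -0.1414 0 0 0 0; 0 0.1000 -0.1732 0 0 0 0; 0 0.1482 -0.1932 0 0 0 0; 0 0.2000 -0.2000 0 0 0 0; 0 0.2518 -0.1932 0 0 0 0; 0 0.3000 -0.1732 0 0 0 0; 0 0.3414 -0.1414 0 0 0 0; 0 0.3732 -0.1000 0 0 0 0; 0 0.3932 -0.0518 0 0 0 0; 0 0.4000 0 0 0 0 0"
}}

```text
time: 4.37
tool_pos: [0.5949, 0.2846, 0.1024]
ee_rot: [-3.137, -0.003, -0.063]
wrist_force: [-3.1, 3.3, 7.4]
width: 0.0154
```

>>> {"api": "servo_tool", "payload": {
  "targets": "0 -0.0068 0.0518 0 0 0 0; 0 -0.0268 0.1000 0 0 0 0; 0 -0.0586 0.1414 0 0 0 0; 0 -0.1000 0.1732 0 0 0 0; 0 -0.1482 0.1932 0 0 0 0; 0 -0.2000 0.2000 0 0 0 0; 0 -0.2518 0.1932 0 0 0 0; 0 -0.3000 0.1732 0 0 0 0; 0 -0.3414 0.1414 0 0 0 0; 0 -0.3732 0.1000 0 0 0 0; 0 -0.3932 0.0518 0 0 0 0; 0 -0.4000 0 0 0 0 0"
}}

```text
time: 5.37
tool_pos: [0.4948, 0.2894, 0.1023]
ee_rot: [3.141, -0.005, -0.065]
wrist_force: [3.0, -2.7, 7.9]
width: 0.0155
```

>>> {"api": "servo_tool", "payload": {
  "targets": "0 0.0068 -0.0518 0 0 0 0; 0 0.0268 -0.1000 0 0 0 0; 0 0.0586 -0.1414 0 0 0 0; 0 0.1000 -0.1732 0 0 0 0; 0 0.1482 -0.1932 0 0 0 0; 0 0.2000 -0.2000 0 0 0 0; 0 0.2518 -0.1932 0 0 0 0; 0 0.3000 -0.1732 0 0 0 0; 0 0.3414 -0.1414 0 0 0 0; 0 0.3732 -0.1000 0 0 0 0; 0 0.3932 -0.0518 0 0 0 0; 0 0.4000 0 0 0 0 0"
}}

```text
time: 6.37
tool_pos: [0.5948, 0.2853, 0.1023]
ee_rot: [-3.137, -0.004, -0.063]
wrist_force: [-1.0, 4.7, 8.2]
width: 0.0155
```

>>> {"api": "servo_tool", "payload": {
  "targets": "0 -0.0068 0.0518 0 0 0 0; 0 -0.0268 0.1000 0 0 0 0; 0 -0.0586 0.1414 0 0 0 0; 0 -0.1000 0.1732 0 0 0 0; 0 -0.1482 0.1932 0 0 0 0; 0 -0.2000 0.2000 0 0 0 0; 0 -0.2518 0.1932 0 0 0 0; 0 -0.3000 0.1732 0 0 0 0; 0 -0.3414 0.1414 0 0 0 0; 0 -0.3732 0.1000 0 0 0 0; 0 -0.3932 0.0518 0 0 0 0; 0 -0.4000 0 0 0 0 0"
}}

```text
time: 7.37
tool_pos: [0.4948, 0.2895, 0.1023]
ee_rot: [3.141, -0.005, -0.065]
wrist_force: [2.6, -3.5, 8.2]
width: 0.0154
```

>>> {"api": "servo_tool", "payload": {
  "targets": "0 0 0 0 0 0 0; 0 0 0 0 0 0 0; 0 0 0 0 0 0 0; 0 0 0 0 0 0 0"
}}

```text
time: 7.7
tool_pos: [0.495, 0.2916, 0.1023]
ee_rot: [-3.137, -0.004, -0.063]
wrist_force: [0.1, 2.2, 8.2]
width: 0.0154
```

```bash
python3 - <<'E'
from h import *
go([.5,.2607,.099]); T,o=tool(); print(w2st(T[:3,3])-[0,.21])
s=snap("wrist","w3")
s=snap("top","t3"); cv2.imwrite("pics/t3c.png",cv2.resize(s["image"][200:350,225:425,::-1],None,fx=4,fy=4,interpolation=cv2.INTER_CUBIC))
E
```

```text
t 7.7 pos [0.495  0.2916 0.1023] rot [-3.1372 -0.0044 -0.0633] w 0.015444275108982568 shift [0.0276 0.122  0.0129] rot [-0.0014 -0.0014 -0.0001]
[-0.0485  0.0013]
```

View pics/w3.png

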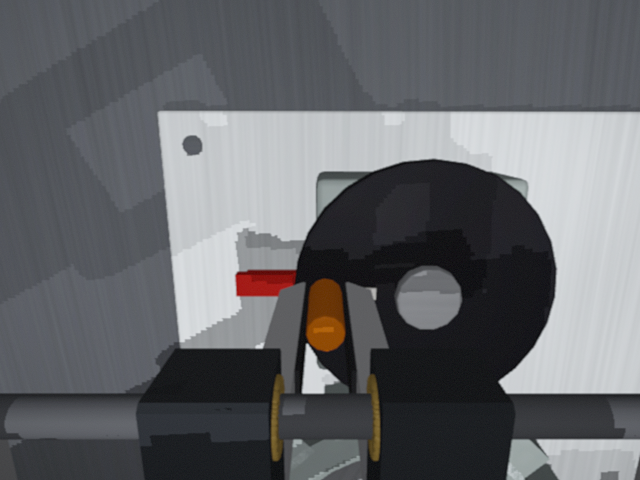

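View pics/t3c.png

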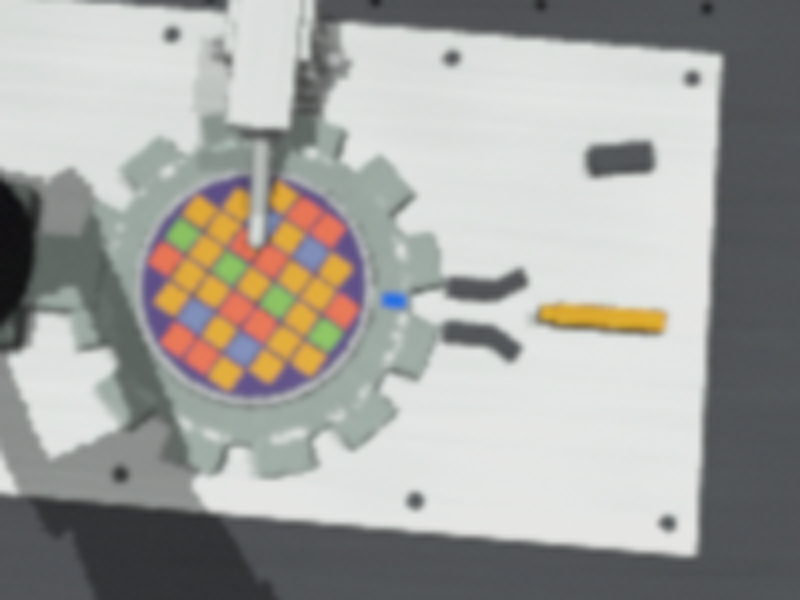

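>>> {"api": "servo_tool", "payload": {
  "targets": "0.3 0 0 0 0 0 0; 0.3 0 0 0 0 0 0; 0.3 0 0 0 0 0 0; 0.3 0 0 0 0 0 0; 0.3 0 0 -0.44 0 0 0; 0.3 0 0 -0.44 0 0 0; 0.3 0 0 -0.44 0 0 0; 0.3 0 0 -0.44 0 0 0; 0.3 0 0 -0.44 0 0 0; 0.3 0 0 -0.44 0 0 0"
}}

```text
time: 8.63
tool_pos: [0.4933, 0.2891, 0.2077]
ee_rot: [3.14, 0.002, -0.064]
wrist_force: [0.0, -0.0, -0.1]
width: 0.0284
```

```bash
python3 - <<'E'
from h import *
s=vision.snapshot("wrist");T,o=tool();cv2.imwrite("pics/w4.png",s["image"][:,:,::-1])
C=T@np.array(s['T_tool_cam']); print(np.linalg.inv(C).tolist())
go([*st2w(0,-.30),.211])
E
```

```text
[[0.9979336021112272, -0.06413769163513723, -0.003857756994538535, -0.4723270020827454], [-0.060816784949681804, -0.9622247270106588, 0.2653768893435309, 0.2794895529652842], [-0.020732690266750606, -0.26459389872213707, -0.9641370360655812, 0.47895484770151214], [0.0, 0.0, 0.0, 1.0]]
t 8.6833 pos [0.4929 0.2889 0.2068] rot [ 3.1396  0.0038 -0.0643] w 0.028011707565987514 shift [ 0.2048  2.0339 -0.0135] rot [ 0.0006  0.0012 -0.0005]
```

View pics/w4.png

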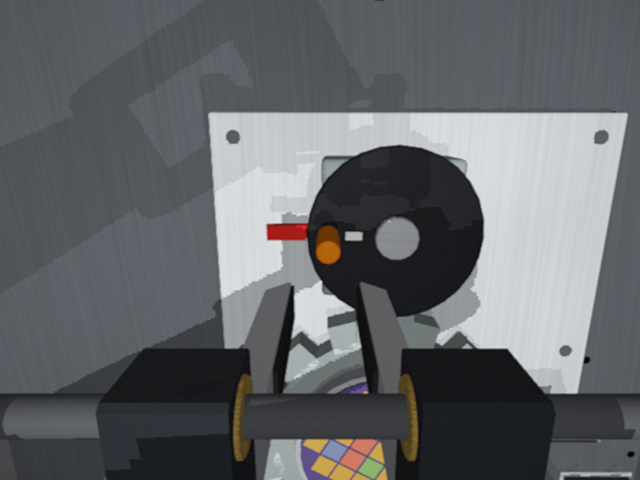

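```bash
python3 - <<'E'
from h import *
s=vision.snapshot("wrist");T,o=tool();C=T@np.array(s['T_tool_cam'])
cv2.imwrite("pics/w4c.png",cv2.resize(s["image"][130:330,250:500,::-1],None,fx=3,fy=3,interpolation=cv2.INTER_CUBIC))
for p,z in [([328,252],.131),([354,236.5],.086),([398,238.5],.094),([288,232.5],.075)]: print(w2st(ray(s,p,z,C)[0])-[0,.21])
E
```

```text
[-0.0493 -0.0004]
[-0.0302 -0.0019]
[ 0.0007 -0.0013]
[-0.0795 -0.0016]
```

View pics/w4c.png

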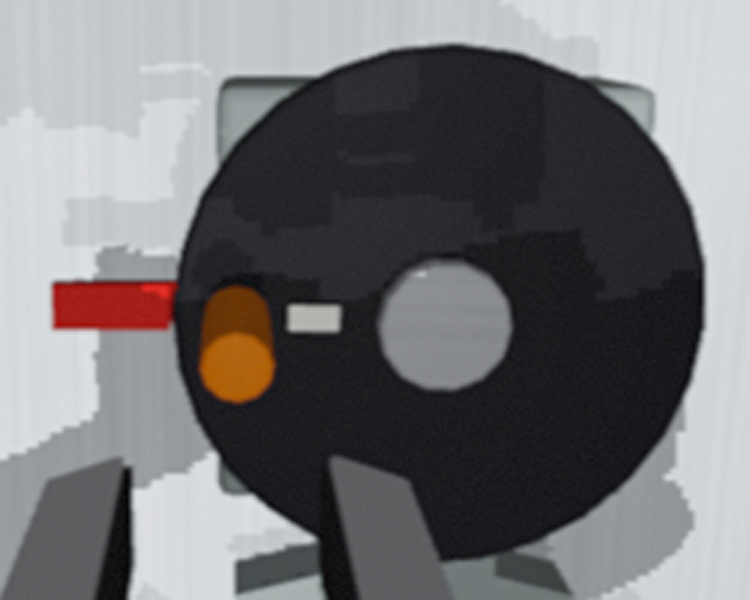

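>>> {"api": "servo_tool", "payload": {
  "targets": "0.4 0.1 0.88 0 0 0 0; 0.4 0.1 0.88 0 0 0 0; 0.4 0.1 0.88 0 0 0 0; 0.4 0.1 0.88 0 0 0 0; 0.4 0.1 0.88 0 0 0 0; 0.4 0.1 0.88 0 0 0 0; 0.4 0.1 0.88 0 0 0 0; 0.4 0.1 0.88 0 0 0 0"
}}

```text
time: 9.4
tool_pos: [0.504, 0.0678, 0.2076]
ee_rot: [-3.141, 0.003, -0.066]
wrist_force: [-0.2, -0.4, -0.5]
width: 0.0375
```

>>> {"api": "servo_tool", "payload": {
  "targets": "0.4 0.1 0.88 0 0 0 0; 0.4 0.1 0.88 0 0 0 0; 0.4 0.1 0.88 0 0 0 0; 0.4 0.1 0.88 0 0 0 0; 0.4 0.1 0.88 0 0 0 0; 0.4 0.1 0.88 0 0 0 0; 0.4 0.1 0.88 0 0 0 0; 0.4 0.1 0.88 0 0 0 0"
}}

```text
time: 10.07
tool_pos: [0.5158, -0.1515, 0.2083]
ee_rot: [-3.139, 0.002, -0.064]
wrist_force: [-0.1, 0.1, 0.2]
width: 0.0378
```

```bash
python3 - <<'E'
from h import *
s=vision.snapshot("wrist");T,o=tool();cv2.imwrite("pics/w5.png",s["image"][:,:,::-1])
cv2.imwrite("pics/w5c.png",cv2.resize(s["image"][40:320,200:450,::-1],None,fx=2,fy=2,interpolation=cv2.INTER_CUBIC))
C=T@np.array(s['T_tool_cam']); np.save("C5.npy",C); print(w2st(T[:3,3]),T[:3,3])
E
```

```text
[-0.     -0.2289] [ 0.5158 -0.1508  0.2086]
```

View pics/w5.png

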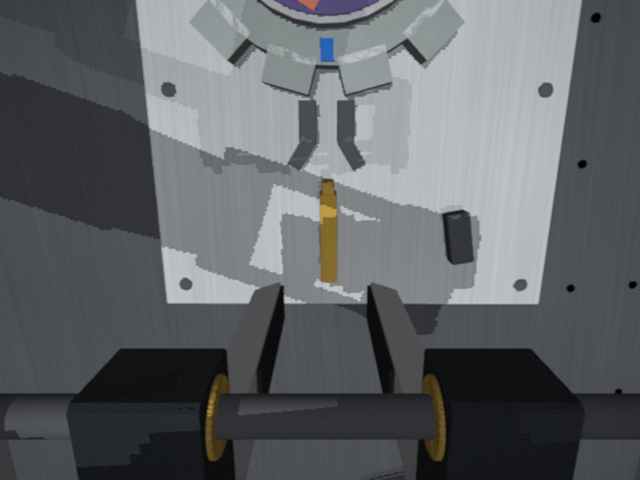

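View pics/w5c.png

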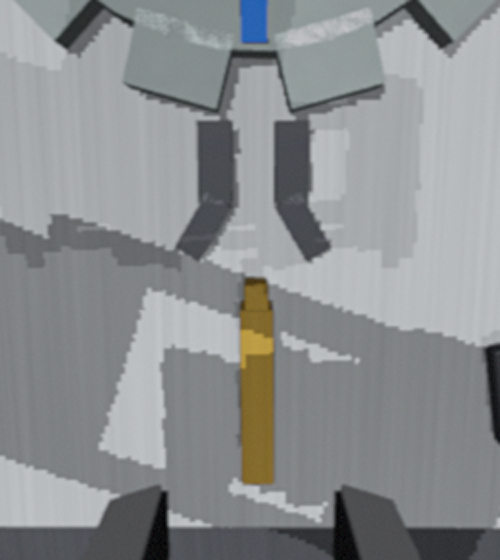

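```bash
python3 - <<'E'
from h import *
s=vision.snapshot("wrist");C=np.load("C5.npy")
f=lambda x,y:[x/2+200-.25,y/2+40-.25]
for n,p,z in [("nose",f(256,286),.05),("bl",f(241,311),.05),("br",f(272,310),.05),("tl",f(243,484),.05),("tr",f(274,484),.05),
 ("rail L top",f(236,123),.036),("rail R",f(275,123),.036),("rail L b",f(235,201),.036),("rail R b",f(276,201),.036),("mouthL",f(196,258),.036),("mouthR",f(312,258),.036),("notchL",f(233,55),.046),("notchR",f(276,55),.046)]:
    print(n,w2st(ray(s,p,z,C)[0]))
go([*st2w(0.0008,-.258),.212]); go([*st2w(.0008,-.258),.045])
E
```

```text
nose [ 0.0016 -0.1942]
bl [-0.0044 -0.2042]
br [ 0.0081 -0.2038]
tl [-0.0037 -0.2782]
tr [ 0.0095 -0.2782]
rail L top [-0.0064 -0.1316]
rail R [ 0.0091 -0.1316]
rail L b [-0.0069 -0.1616]
rail R b [ 0.0097 -0.1616]
mouthL [-0.0231 -0.1844]
mouthR [ 0.0247 -0.1844]
notchL [-0.0072 -0.1078]
notchR [ 0.009  -0.1078]
t 10.1667 pos [ 0.5158 -0.1506  0.2089] rot [-3.1402  0.0006 -0.0614] w 0.03781690171242043 shift [ 0.0031  0.1175 -0.0127] rot [-0.0005  0.0002  0.0004]
t 10.1667 pos [ 0.5158 -0.1506  0.2089] rot [-3.1402  0.0006 -0.0614] w 0.03781690171242043 shift [0.0035 0.1184 0.6553] rot [-0.0005  0.0002  0.0004]
```

>>> {"api": "servo_tool", "payload": {
  "targets": "0.4 0.004 0.164 0 0 0 0; 0.4 0.004 0.164 0.3 0 0 0; 0.4 0.004 0.164 0.6 0 0 0; 0.4 0.004 0.164 0.735 0 0 0; 0.4 0.004 0.164 0.735 0 0 0; 0.4 0.004 0.164 0.735 0 0 0; 0.4 0.004 0.164 0.735 0 0 0; 0.4 0.004 0.164 0.735 0 0 0; 0.4 0.004 0.164 0.735 0 0 0; 0.4 0.004 0.164 0.735 0 0 0"
}}

```text
time: 11.0
tool_pos: [0.5147, -0.1927, 0.0261]
ee_rot: [3.141, -0.001, -0.062]
wrist_force: [0.4, 0.3, 0.3]
width: 0.0376
```

```bash
python3 - <<'E'
from h import *
s=vision.snapshot("wrist");T,o=tool();cv2.imwrite("pics/w6.png",s["image"][:,:,::-1])
print(w2st(T[:3,3]),T[:3,3],o["wrist_force"])
E
```

```text
[ 0.0014 -0.2711] [ 0.5146 -0.1931  0.0261] [-0.663   0.8659  0.0955]
```

View pics/w6.png

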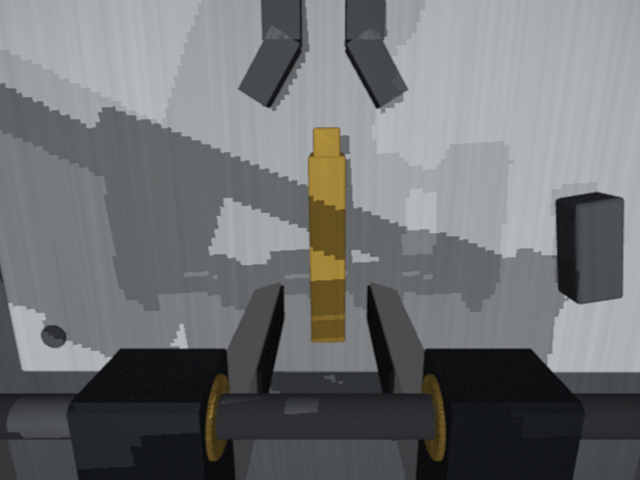

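>>> {"api": "servo_tool", "payload": {
  "targets": "0 0 0 0 0 0 0; 0 0 0 0 0 0 0; 0 0 0 0 0 0 0; 0 0 0 0 0 0 0; 0 0 0 0 0 0 0; 0 0 0 0 0 0 0"
}}

```text
time: 11.55
tool_pos: [0.5141, -0.194, 0.0256]
ee_rot: [-3.142, -0.0, -0.064]
wrist_force: [0.3, 0.5, 0.2]
width: 0.0134
```

```bash
python3 - <<'E'
from h import *
s=vision.snapshot("wrist");T,o=tool();cv2.imwrite("pics/w7.png",s["image"][:,:,::-1])
print(w2st(T[:3,3]),T[:3,3],o["wrist_force"],o["width"],o["ee_rot"])
cv2.imwrite("pics/w7c.png",cv2.resize(s["image"][0:360,200:450,::-1],None,fx=2,fy=1.6,interpolation=cv2.INTER_CUBIC))
E
```

```text
[ 0.001  -0.2721] [ 0.5141 -0.194   0.0257] [ 0.5393 -0.1192  0.2845] 0.013575077210803123 [ 3.1415 -0.0005 -0.0644]
```

View pics/w7c.png

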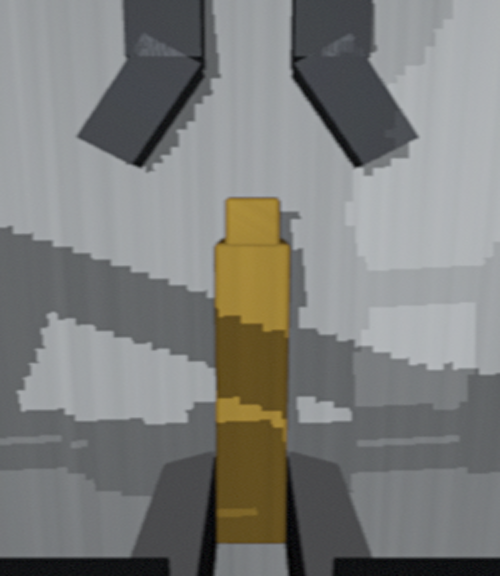

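>>> {"api": "servo_tool", "payload": {
  "targets": "0 -0.003 0 0 0 0 0; 0 -0.003 -0.03 0 0 0 0; 0 -0.003 -0.06 0 0 0 0; 0 -0.003 -0.09 0 0 0 0; 0 -0.003 -0.12 0 0 0 0; 0 -0.003 -0.15 0 0 0 0; 0 -0.003 -0.15 0 0 0 0"
}}

```text
time: 12.18
tool_pos: [0.5158, -0.1542, 0.0256]
ee_rot: [-3.14, -0.0, -0.062]
wrist_force: [-0.4, 1.2, 3.1]
width: 0.0137
```

```bash
python3 - <<'E'
from h import *
s=vision.snapshot("wrist");T,o=tool();cv2.imwrite("pics/w8.png",s["image"][:,:,::-1])
print(w2st(T[:3,3]),T[:3,3],o["wrist_force"],o["width"],o["ee_rot"])
cv2.imwrite("pics/w8c.png",cv2.resize(s["image"][0:360,200:450,::-1],None,fx=2,fy=1.6,interpolation=cv2.INTER_CUBIC))
E
```

```text
[ 0.0002 -0.2325] [ 0.5158 -0.1544  0.0256] [0.222  2.9392 1.6759] 0.013937503289913116 [-3.1394 -0.0001 -0.0626]
```

View pics/w8c.png

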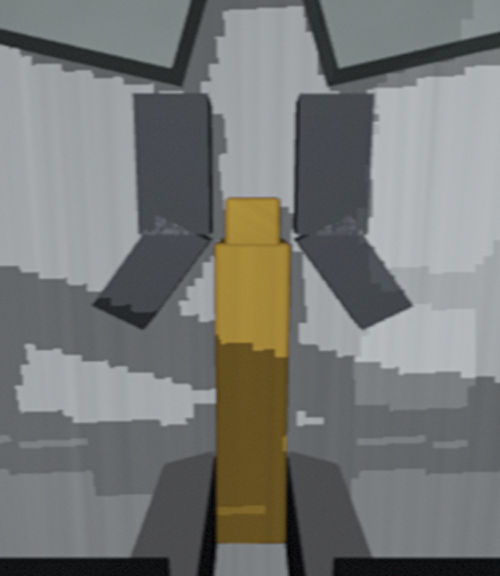

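>>> {"api": "servo_tool", "payload": {
  "targets": "0 0.001 -0.03 0 0 0 0; 0 0.001 -0.06 0 0 0 0; 0 0.001 -0.09 0 0 0 0; 0 0.001 -0.12 0 0 0 0; 0 0.001 -0.14 0 0 0 0; 0 0.001 -0.14 0 0 0 0"
}}

```text
time: 12.73
tool_pos: [0.5183, -0.12, 0.0256]
ee_rot: [-3.14, -0.0, -0.063]
wrist_force: [0.7, 1.5, 3.7]
width: 0.0138
```

```bash
python3 - <<'E'
from h import *
s=vision.snapshot("wrist");T,o=tool();cv2.imwrite("pics/w9.png",s["image"][:,:,::-1])
print(w2st(T[:3,3]),T[:3,3],o["wrist_force"],o["width"],o["ee_rot"])
cv2.imwrite("pics/w9c.png",cv2.resize(s["image"][0:360,200:450,::-1],None,fx=2,fy=1.6,interpolation=cv2.INTER_CUBIC))
E
```

```text
[ 0.0005 -0.198 ] [ 0.5183 -0.12    0.0256] [-0.7412  2.2533  3.4759] 0.013695683092742494 [-3.1396 -0.0002 -0.0633]
```

View pics/w9c.png

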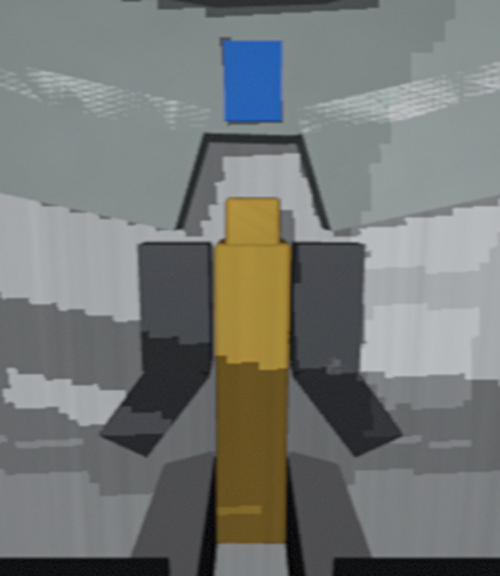

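>>> {"api": "servo_tool", "payload": {
  "targets": "0.25 0 0 0 0 0 0; 0.25 0 0 0 0 0 0; 0.25 0 0 0 0 0 0; 0.25 0 0.08 0 0 0 0; 0.25 0 0.12 0 0 0 0; 0 0 0.12 0 0 0 0; 0 0 0.12 0 0 0 0; 0 0 0.12 0 0 0 0; 0 0 0.12 0 0 0 0; 0 0 0.12 0 0 0 0"
}}

```text
time: 13.62
tool_pos: [0.5162, -0.1509, 0.0254]
ee_rot: [-3.141, 0.0, -0.064]
wrist_force: [-0.8, -0.8, -0.0]
width: 0.0004
```

```bash
python3 - <<'E'
from h import *
s=vision.snapshot("wrist");T,o=tool();cv2.imwrite("pics/w10.png",s["image"][:,:,::-1])
print(w2st(T[:3,3]),T[:3,3],o["wrist_force"],o["width"],o["ee_rot"])
E
```

```text
[ 0.0004 -0.229 ] [ 0.5162 -0.151   0.0255] [ 0.2812 -0.2227 -1.6544] 0.0005748880852972239 [-3.1413  0.     -0.0637]
```

View pics/w10.png

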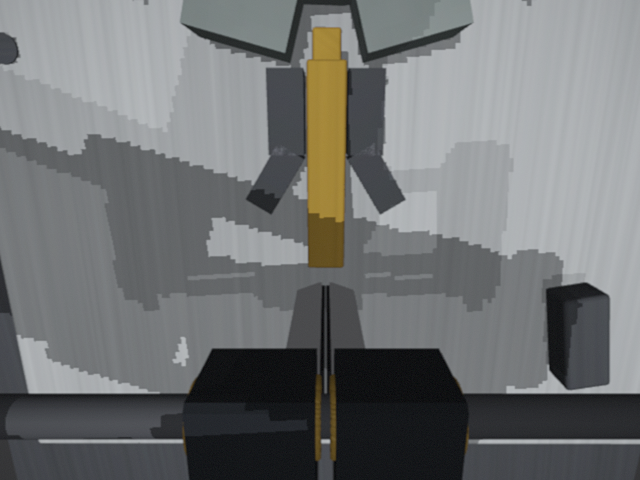

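>>> {"api": "servo_tool", "payload": {
  "targets": "0 0 -0.03 0 0 0 0; 0 0 -0.06 0 0 0 0; 0 0 -0.08 0 0 0 0; 0 0 -0.09 0 0 0 0; 0 0 -0.1 0 0 0 0; 0 0 -0.11 0 0 0 0; 0 0 -0.116 0 0 0 0; 0 0 -0.116 0 0 0 0; 0 0 -0.116 0 0 0 0"
}}

```text
time: 14.42
tool_pos: [0.5181, -0.1231, 0.0255]
ee_rot: [3.141, -0.0, -0.064]
wrist_force: [-1.6, -2.8, -0.0]
width: 0.0008
```

```bash
python3 - <<'E'
from h import *
s=vision.snapshot("wrist");T,o=tool();cv2.imwrite("pics/w11.png",s["image"][:,:,::-1])
print(w2st(T[:3,3]),T[:3,3],o["wrist_force"],o["width"],o["ee_rot"])
cv2.imwrite("pics/w11c.png",cv2.resize(s["image"][0:360,200:450,::-1],None,fx=2,fy=1.6,interpolation=cv2.INTER_CUBIC))
E
```

```text
[ 0.0005 -0.2011] [ 0.5181 -0.1231  0.0255] [ 0.1913 -2.9436  0.1129] 0.0004235200333916939 [ 3.1408 -0.0002 -0.0645]
```

View pics/w11c.png

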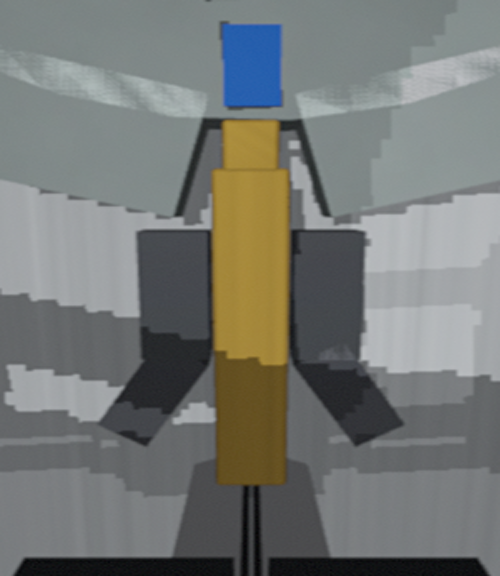

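>>> {"api": "servo_tool", "payload": {
  "targets": "0 0 -0.004 0 0 0 0; 0 0 -0.008 0 0 0 0; 0 0 -0.012 0 0 0 0; 0 0 -0.012 0 0 0 0; 0 0 -0.012 0 0 0 0"
}}

```text
time: 14.88
tool_pos: [0.5184, -0.1231, 0.026]
ee_rot: [3.135, -0.001, -0.065]
wrist_force: [-0.7, -10.5, -1.4]
width: 0.0002
```

```bash
python3 - <<'E'
from h import *
s=vision.snapshot("wrist");T,o=tool();C=T@np.array(s['T_tool_cam'])
print(w2st(T[:3,3]))
f=lambda x,y:[x/2+200-.25,y/1.6-.25]
for n,p,z in [("nose",f(250,121),.05),("step",f(250,169),.05),("tail",f(251,485),.05),("rail top end",f(175,231),.036),("railb",f(207,362),.036),("mouthL",f(148,446),.036),("notch floor",f(212,119),.046)]: print(n,w2st(ray(s,p,z,C)[0]))
cv2.imwrite("pics/w12c.png",cv2.resize(s["image"][50:170,260:400,::-1],None,fx=5,fy=5,interpolation=cv2.INTER_CUBIC))
E
```

```text
[ 0.0008 -0.201 ]
nose [ 0.0006 -0.1071]
step [ 0.0005 -0.1168]
tail [ 0.0006 -0.1912]
rail top end [-0.0141 -0.1305]
railb [-0.0084 -0.1633]
mouthL [-0.0213 -0.1861]
notch floor [-0.0061 -0.1062]
```

View pics/w12c.png

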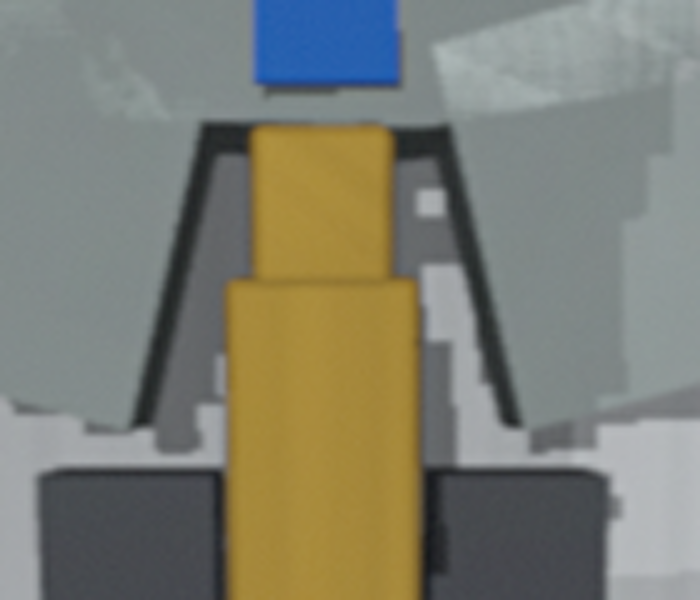

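>>> {"api": "servo_tool", "payload": {
  "targets": "0 0 0.04 0 0 0 0; 0 0 0.12 0 0 0 0; 0 0 0.12 0 0 0 0; 0 0 0.12 -0.2 0 0 0; 0 0 0.12 -0.5 0 0 0; 0 0 0.12 -0.75 0 0 0; 0 0 0.12 -0.75 0 0 0; 0 0 0.12 -0.75 0 0 0; 0 0 0.12 -0.75 0 0 0; 0 0 0.12 -0.75 0 0 0; 0 0 0.12 -0.75 0 0 0"
}}

```text
time: 15.85
tool_pos: [0.5157, -0.1485, 0.2113]
ee_rot: [-3.14, 0.003, -0.064]
wrist_force: [-0.2, 0.6, -1.1]
width: 0.0002
```

```bash
python3 - <<'E'
from h import *
s=vision.snapshot("wrist");T,o=tool();C=T@np.array(s['T_tool_cam']);np.save("C13.npy",C)
print(w2st(T[:3,3]),o["wrist_force"],o["time"])
cv2.imwrite("pics/w13c.png",cv2.resize(s["image"][0:240,220:420,::-1],None,fx=2.5,fy=2.5,interpolation=cv2.INTER_CUBIC))
s=snap("top","t13"); cv2.imwrite("pics/t13c.png",cv2.resize(s["image"][200:350,165:365,::-1],None,fx=4,fy=4,interpolation=cv2.INTER_CUBIC))
snap("scene","s13")
E
```

```text
[-0.0007 -0.2267] [-0.7513  0.4072 -0.1361] 15.9
```

View pics/w13c.png

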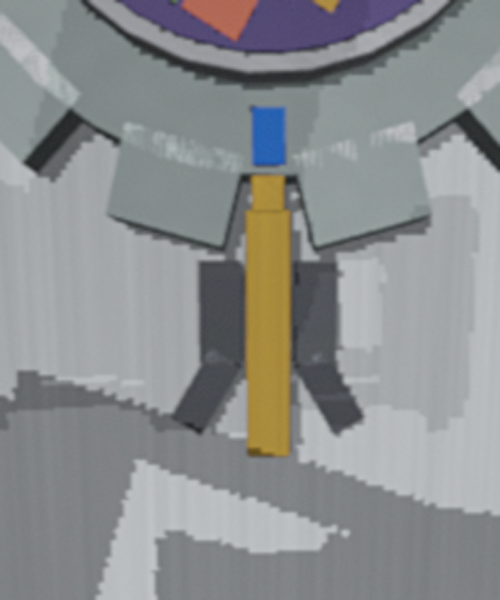

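View pics/t13c.png

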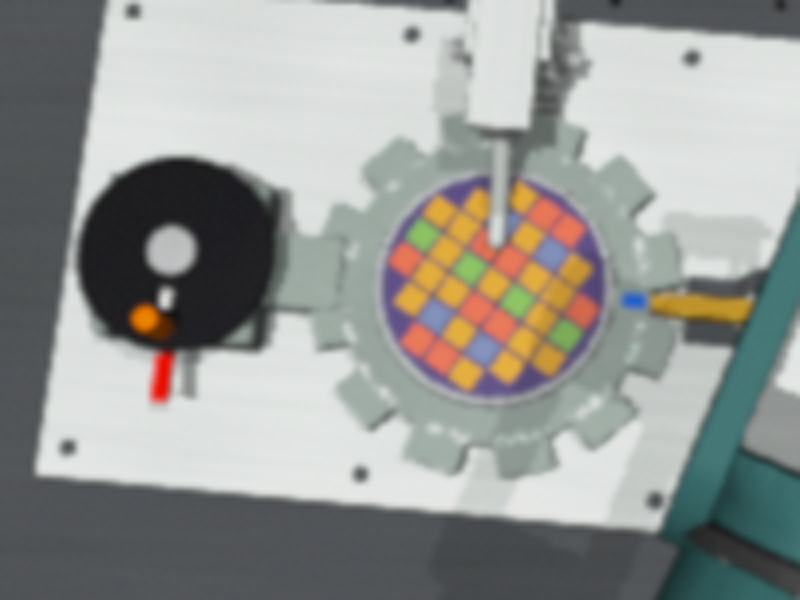

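```bash
python3 - <<'E'
from h import *
s=vision.snapshot("top");f=lambda x,y:[x/4+165-.375,y/4+200-.375]
k=w2st(ray(s,f(145,319),.131)[0])-[0,.21]; print(k,np.arctan2(k[1],-k[0])); print("nose top",w2st(ray(s,f(651,304),.05)[0]))
C=np.load("C13.npy");w=vision.snapshot("wrist");g=lambda x,y:[x/2.5+220-.3,y/2.5-.3]
for n,p,z in [("nose",g(268,176),.05),("step",g(268,211),.05),("tail",g(268,452),.05),("floor",g(245,176),.046),("rail end",g(220,262),.036),("railend R",g(316,262),.036),("mouthL",g(203,432),.036),("mouthR",g(338,432),.036)]: print(n,w2st(ray(w,p,z,C)[0]))
E
```

```text
[-0.0504  0.0007] 0.014385579182772636
nose top [-0.0019 -0.1051]
nose [-0.0002 -0.1078]
step [-0.0002 -0.1177]
tail [-0.0001 -0.1903]
floor [-0.0071 -0.1073]
rail end [-0.0155 -0.1316]
railend R [ 0.0152 -0.1316]
mouthL [-0.0218 -0.1853]
mouthR [ 0.0231 -0.1853]
```

Both cameras agree: the nose is on the notch floor and the wheel is at the pointer. The robot is clear of everything, so I'm handing in.

```bash
python3 -c "
from bench import *
print(robot.close_job())"
```

```text
the job is handed in; nothing more can be done
None
```

I indexed the chuck and pushed the brass key fully home, then handed the job in at about 16 s. `close_job` gives no verdict, so this rests on my own checks.

- **Wheel:** I gripped the knob, brought it clockwise about 0.6 rad to the pointer, then drove two full turns and released it. The last top view puts the knob at +0.014 rad from the pointer, and the blue-marked notch faces the channel.
- **Key:** I gripped the tail and slid it nose first into the channel. I let go about 11 mm short and pushed the last part with shut fingers. It stopped there, with the wrist force rising to about 10 N.
- **Key position:** Top view puts the nose at y = -105.1 mm, against the floor at -105. In the wrist view the nose reads within about 0.5 mm of the notch floor. The key is centred between the rails and in line with them.
- **Disagreements:** Wrist-camera readings were 2–3 mm off along y compared with the given dimensions, so I judged the final fit by comparing the key with the rails and floor in the same image. The top view also put the nose about 2 mm to the side, while the wrist view put it at 0 mm. Both are within the 4 mm tolerance.
- **Other objects:** The only contacts I commanded were with the knob and the key, and no wrist force suggested another. I did not re-measure the spare block, bottle or tray at the end. The arm finished about 0.2 m above the bench, touching nothing.

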